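# Change the honing stone in its holder

### The job

The honing stone in the bamboo holder has worn thin: lift it out and lay it flat on the free half of the rubber mat, lengthwise beside the trimmer and not on the rim. Put the new, thick stone in the holder and push it square and flush into the corner, tight against both the side fence and the end stop, and only then swing the cam lever all the way round to clamp it. Set the stones down without dropping them, and leave the trimmer, gel jar, neck brush and powder bowl where they stand.

Things in the scene. Friction and masses are not known exactly. Their poses are not given: they have to be found in the camera images.
- holder: Fixed bamboo stone holder, base 185 x 124 mm; its top, the bed, is at 10 mm. Origin on the counter below the seated stone's centre, x along the stone. Aluminium side fence: inner face y = +28 mm, x -75 to +88 mm with a finger gap from -27 to +27. Aluminium end stop: inner face x = +75 mm. Both 13 mm thick, 8 mm above the bed. The -x end and -y side are open but for the cam lever.
- seat (a point): Point on the bed, 10 mm above the counter, with the holder's axes: the centre of the underside of the new stone when it lies flush against side fence and end stop.
- pivot (a point): Upright axis of the cam lever, on the bed at (46, -45.5) mm in the holder frame; the round cam there (26 mm across, 10 mm high above the bed) presses on the stone's -y side when clamped. With the lever fully open the space between cam and fence is 5.5 to 6 mm wider than a stone.
- cam_lever (a joint): Cam lever turning about the upright axis through pivot: 0 = clamped, arm along the holder's -x beside the stone; 1.75 rad = fully open, arm pointing away from the stone (-y) . It turns anticlockwise from above as it opens, stays where it is left, and closes by pushing the knob clockwise (a few newtons).
- lever_knob (a point): Middle of the upright black knob (17 mm across, 26 mm tall, from 25 to 51 mm above the counter) at the end of the 75 mm lever arm, 75 mm from pivot. The flat arm lies 21.5 to 25.5 mm above the counter.
- worn_stone: Worn honing stone, plain grey and off-white, 150 x 56 x 18 mm, about 0.3 kg, lying loose on the bed of the holder; origin in the centre of its underside, x along its length, z up.
- new_stone: New honing stone, same look, 150 x 56 x 30 mm, about 0.5 kg, lying flat on the counter; origin in the centre of its underside, x along its length, z up.
- mat: Fixed black ribbed rubber mat 250 x 160 mm (x, y), 5 mm thick with a raised rim 5 mm wide and 9 mm high; origin in the centre of its underside. The trimmer lies along x on its +y half; the -y half is free.
- strip (a point): Middle of the mat's free half, on its top face: 18 mm to -y of the mat's centre, 5 mm above the counter; the mat's axes.
- trimmer: Slim black hair trimmer, 25 x 125 x 21 mm, lying on the mat, its length along its own y (about the mat's x); origin in the centre of its underside. Not to be moved.
- gel_jar: Gel jar, 88 mm across and 87 mm high, standing on the counter; origin under its centre. Not to be moved.
- neck_brush: Neck brush standing upright, 82 mm across and 170 mm high; origin under its centre. Not to be moved.
- powder_bowl: Small open powder bowl, 87 mm across and 34 mm high; origin under its centre. Not to be moved.

How it is judged (in metres and radians):
On the way, in this order (a step that is already met when the one before it is completed fails the run):
1. the worn stone lies flat on the free half of the mat (x of worn_stone in the frame of strip between -0.034 and 0.034 m and y of worn_stone in the frame of strip between -0.022 and 0.022 m and z of worn_stone in the frame of strip between -0.002 and 0.003 m and angle between the x axis of worn_stone and the x axis of mat, either way round below 0.15 rad and angle between worn_stone's own z axis and vertical below 0.03 rad), for 0.2 s.
2. the new stone lies in the holder, flush against side fence and end stop, with the cam lever still open (x of new_stone in the frame of seat between -0.002 and 0.002 m and y of new_stone in the frame of seat between -0.002 and 0.002 m and z of new_stone in the frame of seat between -0.002 and 0.002 m and angle between the x axis of new_stone and the x axis of holder, either way round below 0.015 rad and angle between new_stone's own z axis and vertical below 0.03 rad and value of joint cam_lever above 1 rad), for 0.1 s.
3. the cam lever is swung to the clamped position (value of joint cam_lever below 0.1 rad), for 0.2 s.
At the end, for the whole second after the job is handed in: New stone flat in the holder, within 2 mm of side fence and end stop and 0.015 rad of square; cam lever within 0.1 rad of clamped; worn stone flat on the mat's free half inside the rim (34 mm along, 22 mm across from its middle), within 0.15 rad of the mat's length; both at rest (all of step 1 and x of new_stone in the frame of seat between -0.002 and 0.002 m and y of new_stone in the frame of seat between -0.002 and 0.002 m and z of new_stone in the frame of seat between -0.002 and 0.002 m and angle between the x axis of new_stone and the x axis of holder, either way round below 0.015 rad and angle between new_stone's own z axis and vertical below 0.03 rad and value of joint cam_lever below 0.1 rad and linear speed of each of new_stone, worn_stone below 0.01 m/s); the robot touches nothing.
It fails at once if the gel jar is moved more than 20 mm or tipped (distance of gel_jar from where it was at the start of the episode above 0.02 m or angle between gel_jar's own z axis and vertical above 0.3 rad).
It fails at once if the neck brush is moved more than 20 mm or tipped (distance of neck_brush from where it was at the start of the episode above 0.02 m or angle between neck_brush's own z axis and vertical above 0.3 rad).
It fails at once if the powder bowl is moved more than 20 mm or tipped (distance of powder_bowl from where it was at the start of the episode above 0.02 m or angle between powder_bowl's own z axis and vertical above 0.3 rad).
It fails at once if the trimmer is moved more than 20 mm or tipped (distance of trimmer from where it was at the start of the episode above 0.02 m or angle between trimmer's own z axis and vertical above 0.3 rad).
It fails at once if a stone is dropped (moves faster than 0.45 m/s with no finger on it, as after a fall of 10 mm) ((linear speed of new_stone above 0.45 m/s and contact force between new_stone and the fingers below 0.2 N) or (linear speed of worn_stone above 0.45 m/s and contact force between worn_stone and the fingers below 0.2 N)).
It also fails if it takes over 72 s, if anything falls off the work surface, if the arm or the gripper's body presses on something with over 40 N, if the wrist force passes 120 N, or if a joint passes its speed limit or range.

### The arm

A 6-joint arm with a two-finger parallel gripper is mounted at the origin on a cart in front of the work surface, level with it; the furniture and walls round the work are solid. World frame = base frame: x ahead of the robot, y to its left, z up, the work surface at z = 0. Lengths are in m, angles in degrees, forces in N, time in s.
With the tool pointing down it reaches from about 0.3 to 0.75 m from the base axis. Payload 8.5 kg.
Tool frame: the origin (TCP) lies between the finger pads; the fingertips stand 22 mm ahead of it and the grasp point (between the pads) lies 3 mm ahead of it (env.nose_length is the distance from the TCP to the fingertips, in m); z points along the fingers, x is the direction in which the jaws open and shut, and the axes are right-handed (so a half turn about z gives the same grasp; the last joint's range is limited). The gripper opens to 85 mm and grips with 20 to 120 N. Pads are 22 mm wide; open, the fingers measure 114 mm over their backs; the gripper's body (76 mm by 85 mm) begins 54 mm behind the grasp point. The pads swing forward as they close: fully open they stand 13 mm farther back than shut.
Start: joints at [-84.7, 21.807, 74.336, -0, 83.858, -12.336], TCP at [0.167, -0.524, 0.253] pointing down, gripper open.
Joint ranges: [-178.18, 178.18], [-50.72, 133.34], [12.68, 142.11], [-81.47, 261.47], [9.98, 163.14], [-165.26, 165.26]. Speed limits (degrees/s): [136.94, 136.94, 180, 180, 180, 180].

### API

Orientations are given as a 3x3 rotation matrix whose columns are the frame's x, y, z axes.
In Python, from rig import env gives the robot as it stands.
- The arm moves only by the tool arm_command, never from a script. Its argument "steps" is a list of rows, each an object with "delta_pos": the shift along the world's x, y, z in mm, a list of three; "dr": the turn, a rotation vector about the world's x, y, z in degrees, a list of three. In form: [{"delta_pos": [dx, dy, dz], "dr": [wx, wy, wz]}, ...]. A call has 1 to 20 rows; each row shifts and turns the commanded pose from where the row before left it; what a row does not reach is not made up. A row lasts 1/10 s, in which the tool goes at most 50 mm and 8.59 degrees, less where a joint would pass 70% of its speed; a pose out of reach is approached as far as the arm can. A call with a gripper value outside its range is refused whole. "grip" is the opening, from 0 (shut) to 1 (fully open), set as the call begins (left out, the last holds). The fingers move at their own pace and stop on an object; "squeeze" is the grip in N (left out, the last holds). Time passes only in rows, so rows that do not move let the fingers close. It gives the time, the measured TCP pose, the force and the opening at its end, in the units of the state.
- env.observe(): the state, without advancing time (a new reading comes with each control period).
- env.get_image(name): name is "side" or "top" or "wrist"; returns the picture (480x640x3 uint8, blue, green, red); there is no depth.
- env.get_calibration(name): a dict with "fx", "fy", "cx", "cy" (pixels), "view" (4x4, takes a point from world to camera coordinates). Camera axes: x right, y up, looking along -z (the intrinsics and any distortion apply to the point x, -y, -z); pixel columns grow to the right and rows downward; lengths in m; the calibration is good to about 2 mm. A picture is of the moment at which its call begins: read the wrist's pose just before it. get_calibration takes no time and is no camera call; for the wrist camera it gives the pose at the moment of the call.
- env.close_job(): hands the job in, once; it reports no verdict.
The state is a dict: "time_s": time; "q": joint angles; "qvel": joint speeds; "joint_efforts": joint torques, N m; "position": TCP position; "tool_rot": TCP orientation; "ft_force": force on the tool from outside, world axes, zero at the start; "wrist_torque": the same for the moment, N m; "grip_width": finger opening in m.
Only numpy, scipy, OpenCV 4.12 (cv2) and the standard library are available. Lean on these libraries where they do the work, as an engineer would, in place of code of your own. Each camera call takes 0.05 s, during which the arm holds its last target. There are 200 camera calls.

## Working session

There is one attempt and no reset: what is moved stays moved. The work goes in short steps, Python scripts to look and compute and a tool call to move; the robot and the scene stay as the last step left them, time stands still between calls to the robot, and variables do not carry over. Pictures are saved under pics/ and viewed, about 8 in all and at most 12, crops included, and the job is handed in when it is done.

Besides the shell and the picture viewer there is one more tool, called after "Emit:" by a JSON object that holds its "method" and its "body", one argument or row to a line. arm_command: Moves the arm, as the interface text tells. Its arguments: {"type":"object","properties":{"steps":{"type":"array"},"grip":{"type":"number"},"squeeze":{"type":"number"}},"required":["steps"]}

```bash
mkdir -p pics && ls && cat > h.py <<'E'
import numpy as np, cv2
from rig import env
def snap(n,f):
    c=env.get_calibration(n); im=env.get_image(n); cv2.imwrite('pics/'+f,im); np.save('pics/'+f+'.npy',np.array([c['fx'],c['fy'],c['cx'],c['cy'],*np.array(c['view']).ravel()])); return im
def ray(f,px,z):
    a=np.load('pics/'+f+'.npy'); fx,fy,cx,cy=a[:4]; V=a[4:].reshape(4,4)
    out=[]
    for (u,v) in np.atleast_2d(px):
        d=V[:3,:3].T@np.array([(u-cx)/fx,-(v-cy)/fy,-1]); o=-V[:3,:3].T@V[:3,3]
        out.append(o+d*(z-o[2])/d[2])
    return np.array(out)
def proj(f,P):
    a=np.load('pics/'+f+'.npy'); V=a[4:].reshape(4,4); p=np.atleast_2d(P)@V[:3,:3].T+V[:3,3]
    return np.c_[a[2]-a[0]*p[:,0]/p[:,2], a[3]+a[1]*p[:,1]/p[:,2]]
E
python3 - <<'E'
from h import *
for n in('top','side'): snap(n,n+'0.png'); print(n,env.get_calibration(n))
print(env.observe())
E
```

```text
pics
top {'fx': 468.4493289996512, 'fy': 468.4493289996512, 'cx': 318.27632967595923, 'cy': 242.696258279361, 'view': array([[-0.01324003, -0.99988757, -0.00703981, -0.00290749],
       [ 0.9889652 , -0.0141337 ,  0.14747228, -0.5646077 ],
       [-0.1475552 , -0.00500959,  0.98904114, -0.99904246],
       [ 0.        ,  0.        ,  0.        ,  1.        ]])}
side {'fx': 442.6620584087148, 'fy': 442.6620584087148, 'cx': 320.9341154373499, 'cy': 247.32935867811247, 'view': array([[ 0.99321758, -0.11625378,  0.00197335, -0.55183959],
       [ 0.05772806,  0.50779163,  0.85954356, -0.06085905],
       [-0.10092724, -0.85359986,  0.51105868, -0.85465545],
       [ 0.        ,  0.        ,  0.        ,  1.        ]])}
{'time_s': 0.1, 'q': array([-8.47001023e+01,  2.18384032e+01,  7.43802588e+01,  1.64249791e-03,
        8.38572909e+01, -1.23357944e+01]), 'qvel': array([ 0.13678804,  0.00269811, -0.16969603, -0.05532429,  0.05001144,
       -0.03176113]), 'joint_efforts': array([ 5.54219994e-03, -4.49216187e+01, -2.31656778e+01, -5.75630406e-05,
        3.61843420e-03, -3.88308138e-05]), 'position': array([ 0.16661215, -0.52391223,  0.25276246]), 'tool_rot': array([[ 3.02960616e-01, -9.53003073e-01, -9.40661382e-05],
       [-9.53002206e-01, -3.02960471e-01,  1.32259359e-03],
       [-1.28893408e-03, -3.11048532e-04, -9.99999121e-01]]), 'ft_force': array([0.31412837, 0.42128606, 0.27205134]), 'wrist_torque': array([ 0.01510543,  0.0085215 , -0.01151309]), 'grip_width': 0.08547583385672677}
```

View pics/top0.png

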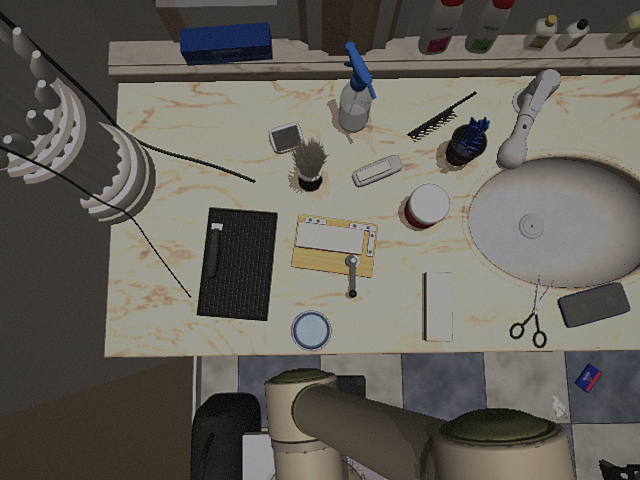

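View pics/side0.png

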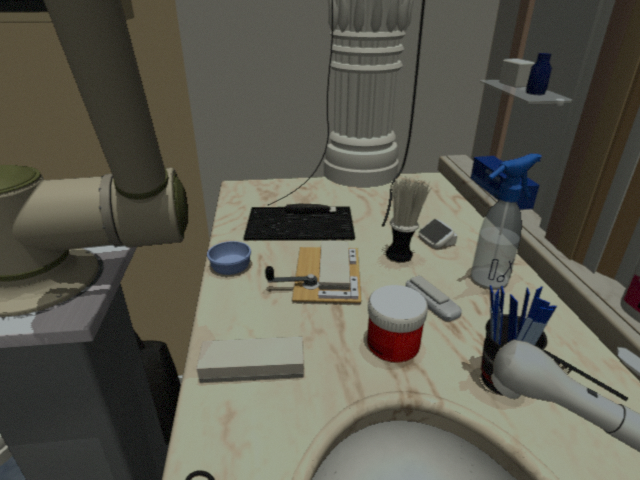

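The top view shows the mat at about (237,264), with the trimmer on its left. The holder is at (335,245) with its end stop to the right, the lever knob at (352,293), the new stone at (438,306) and the bowl at (311,330). Next I'll measure these by mask.

```bash
python3 - <<'E'
from h import *
im=cv2.imread('pics/top0.png'); hsv=cv2.cvtColor(im,cv2.COLOR_BGR2HSV)
def rect(m,roi):
    x0,y0,x1,y1=roi; k=np.zeros(m.shape,np.uint8); k[y0:y1,x0:x1]=m[y0:y1,x0:x1]*255
    k=cv2.morphologyEx(k,cv2.MORPH_CLOSE,np.ones((5,5)))
    c=max(cv2.findContours(k,cv2.RETR_EXTERNAL,cv2.CHAIN_APPROX_NONE)[0],key=cv2.contourArea)
    return cv2.boxPoints(cv2.minAreaRect(c))
print(hsv[306,438],hsv[306,460],hsv[236,330],hsv[262,310],hsv[250,250],hsv[330,311])
for n,m,roi,z in (('mat',hsv[...,2]<75,(190,200,285,325),.007),('holder',(hsv[...,1]>105)&(hsv[...,0]<30)&(hsv[...,2]>100),(285,205,385,285),.01),
  ('new',(hsv[...,1]<25)&(hsv[...,2]>150),(415,262,460,350),.03),('worn',(hsv[...,1]<25)&(hsv[...,2]>150),(290,212,365,258),.028)):
    b=rect(m,roi); P=ray('top0.png',b,z); print(n,b.round(1).tolist(),'\n',P.round(4).tolist(),'c',P.mean(0).round(4),'sides',np.linalg.norm(P-np.roll(P,-1,0),axis=1).round(4), [np.degrees(np.arctan2(*(np.roll(P,-1,0)-P)[i,[1,0]])).round(1) for i in range(4)])
print('knob',ray('top0.png',[[352,293]],.051))
E
```

```text
[ 34  11 156] [ 28  20 156] [ 20  10 159] [ 21 108 158] [120   9  58] [101  40 161]
mat [[196.39999389648438, 314.79998779296875], [207.0, 205.89999389648438], [276.8999938964844, 212.6999969482422], [266.3999938964844, 321.5]] 
 [[0.4097, 0.2658, 0.007], [0.6601, 0.2474, 0.007], [0.6415, 0.0845, 0.007], [0.3926, 0.1083, 0.007]] c [0.526  0.1765 0.007 ] sides [0.251  0.164  0.2501 0.1584] [np.float64(-4.2), np.float64(-96.5), np.float64(174.5), np.float64(83.8)]
holder [[290.6000061035156, 265.79998779296875], [295.0, 237.0], [353.20001220703125, 245.89999389648438], [348.70001220703125, 274.70001220703125]] 
 [[0.5171, 0.0532, 0.01], [0.5833, 0.0427, 0.01], [0.5606, -0.0902, 0.01], [0.4949, -0.0786, 0.01]] c [ 0.539  -0.0182  0.01  ] sides [0.067  0.1349 0.0667 0.1336] [np.float64(-9.0), np.float64(-99.7), np.float64(170.0), np.float64(80.4)]
new [[415.0, 262.0], [459.0, 262.0], [459.0, 349.0], [415.0, 349.0]] 
 [[0.5197, -0.2258, 0.03], [0.5183, -0.3237, 0.03], [0.3288, -0.3128, 0.03], [0.33, -0.2175, 0.03]] c [ 0.4242 -0.2699  0.03  ] sides [0.0979 0.1898 0.0953 0.1899] [np.float64(-90.8), np.float64(176.7), np.float64(89.3), np.float64(-2.5)]
worn [[290.0, 212.0], [364.0, 212.0], [364.0, 257.0], [290.0, 257.0]] 
 [[0.6381, 0.0528, 0.028], [0.6356, -0.1154, 0.028], [0.5327, -0.1126, 0.028], [0.5351, 0.0532, 0.028]] c [ 0.5854 -0.0305  0.028 ] sides [0.1682 0.1029 0.1658 0.103 ] [np.float64(-90.8), np.float64(178.4), np.float64(89.2), np.float64(-0.2)]
knob [[ 0.45192938 -0.08232009  0.051     ]]
```

Emit:
{"method": "arm_command", "body": {
  "steps": [
    {"delta_pos": [26,25,5],"dr": [0,0,0]},
    {"delta_pos": [26,25,5],"dr": [0,0,0]},
    {"delta_pos": [26,25,5],"dr": [0,0,0]},
    {"delta_pos": [26,25,5],"dr": [0,0,0]},
    {"delta_pos": [26,25,5],"dr": [0,0,0]},
    {"delta_pos": [26,25,5],"dr": [0,0,0]},
    {"delta_pos": [26,25,5],"dr": [0,0,0]},
    {"delta_pos": [26,25,5],"dr": [0,0,0]},
    {"delta_pos": [26,25,5],"dr": [0,0,0]},
    {"delta_pos": [26,25,5],"dr": [0,0,0]},
    {"delta_pos": [0,0,0],"dr": [0,0,0]},
    {"delta_pos": [0,0,0],"dr": [0,0,0]}
  ],
  "grip": 1,
  "squeeze": 60
}}

```text
time_s: 1.3
position: [0.4268, -0.2737, 0.303]
tool_rot: [[0.304, -0.953, -0.001], [-0.953, -0.304, 0.0], [-0.0, 0.001, -1.0]]
ft_force: [-0.7, -0.3, -0.1]
grip_width: 0.0856
```

```bash
python3 - <<'E'
from h import *
snap('wrist','w1.png'); o=env.observe(); print(o['position'],o['ft_force'],o['q']); c=env.get_calibration('wrist'); print(c); print('campos',-np.array(c['view'])[:3,:3].T@np.array(c['view'])[:3,3])
E
```

```text
[ 0.42633847 -0.27425262  0.30293186] [ 0.07903584 -0.29480428 -0.04932699] [-4.61470788e+01  1.55909342e+01  7.53924948e+01 -1.54192264e-02
  8.90639931e+01  2.62070602e+01]
{'fx': 410.5458399497781, 'fy': 410.5458399497781, 'cx': 320.7351951723139, 'cy': 243.4418770597527, 'view': array([[ 3.02810882e-01, -9.53050546e-01, -4.76527116e-04,
        -3.91673314e-01],
       [ 9.19401562e-01,  2.92251272e-01, -2.63229866e-01,
        -2.66044943e-01],
       [ 2.51010633e-01,  7.92707482e-02,  9.64733026e-01,
        -5.10424257e-01],
       [ 0.00000000e+00,  0.00000000e+00,  0.00000000e+00,
         1.00000000e+00]])}
campos [ 0.49132699 -0.25507078  0.42220552]
```

View pics/w1.png

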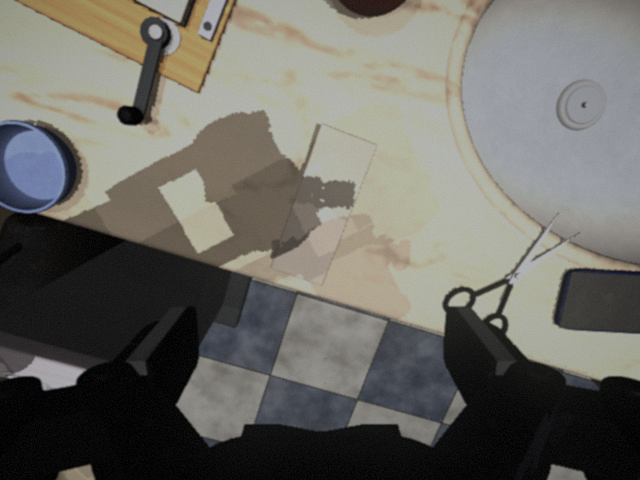

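The wrist view shows the new stone's top corners at about (321,124), (376,145), (323,284) and (273,263), partly in the arm's shadow. The knob is at (131,114) and the pivot at (157,32).

```bash
python3 - <<'E'
from h import *
P=ray('w1.png',[[321,124],[376,145],[323,284],[273,263]],.03); print(P.round(4),P.mean(0),np.linalg.norm(P-np.roll(P,-1,0),axis=1),np.degrees(np.arctan2(*(P[0]-P[3])[[1,0]])),np.degrees(np.arctan2(*(P[1]-P[2])[[1,0]])))
Q=ray('top0.png',[[425,272],[452,272],[453,341],[426,341]],.03);print(Q.round(4),Q.mean(0))
print('corner',ray('w1.png',[[200,91]],.01),'pivot',ray('w1.png',[[157,32]],.026),'knob',ray('w1.png',[[129,117]],.051))
R=ray('top0.png',[[299,218],[368,229],[363,257],[294,247]],.028);print('worn',R.round(4),R.mean(0),np.linalg.norm(R-np.roll(R,-1,0),axis=1))
E
```

```text
[[ 0.4981 -0.2525  0.03  ]
 [ 0.4958 -0.3069  0.03  ]
 [ 0.3497 -0.302   0.03  ]
 [ 0.3558 -0.2474  0.03  ]] [ 0.42483917 -0.27721945  0.03      ] [0.0544599  0.14613321 0.05499553 0.1423432 ] -2.0643403805762883 -1.9150026257835262
[[ 0.497  -0.247   0.03  ]
 [ 0.4962 -0.3069  0.03  ]
 [ 0.3459 -0.3008  0.03  ]
 [ 0.3467 -0.2421  0.03  ]] [ 0.42146102 -0.27420033  0.03      ]
corner [[ 0.49214455 -0.13434229  0.01      ]] pivot [[ 0.52821661 -0.09183155  0.026     ]] knob [[ 0.45276731 -0.09265451  0.051     ]]
worn [[ 0.6239  0.0324  0.028 ]
 [ 0.5963 -0.1234  0.028 ]
 [ 0.5328 -0.1104  0.028 ]
 [ 0.5576  0.0441  0.028 ]] [ 0.57762188 -0.03930376  0.028     ] [0.15822423 0.06483662 0.15647134 0.06734738]
```

Emit:
{"method": "arm_command", "body": {
  "steps": [
    {"delta_pos": [10,23,0],"dr": [0,0,6.5]},
    {"delta_pos": [10,23,0],"dr": [0,0,6.5]},
    {"delta_pos": [10,23,0],"dr": [0,0,6.5]},
    {"delta_pos": [10,23,0],"dr": [0,0,6.5]},
    {"delta_pos": [10,23,0],"dr": [0,0,6.5]},
    {"delta_pos": [10,23,0],"dr": [0,0,6.5]},
    {"delta_pos": [10,23,0],"dr": [0,0,6.5]},
    {"delta_pos": [10,23,0],"dr": [0,0,6.5]},
    {"delta_pos": [10,23,0],"dr": [0,0,6.5]},
    {"delta_pos": [10,23,0],"dr": [0,0,4]},
    {"delta_pos": [0,0,0],"dr": [0,0,0]},
    {"delta_pos": [0,0,0],"dr": [0,0,0]}
  ]
}}

```text
time_s: 2.55
position: [0.5264, -0.0451, 0.303]
tool_rot: [[0.985, -0.173, -0.001], [-0.173, -0.985, -0.0], [-0.001, 0.0, -1.0]]
ft_force: [0.2, -1.0, -0.3]
grip_width: 0.0854
```

```bash
python3 - <<'E'
from h import *
snap('wrist','w2.png'); o=env.observe(); print(o['position'],o['q'])
E
```

```text
[ 0.52628634 -0.04533177  0.30309267] [-1.77654458e+01  1.78132697e+01  7.21635448e+01 -2.16600158e-02
  9.00542604e+01 -7.76668578e+00]
```

View pics/w2.png

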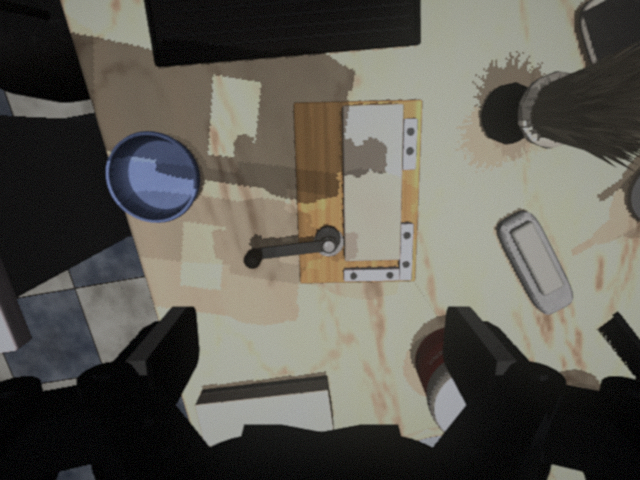

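This wrist view shows the holder's base corners at about (294,101), (422,100), (417,282) and (299,283). The worn stone's top is at (344,106), (403,104), (401,260) and (344,262), the lever is open with its knob at (253,258), and the fence is on the right with the end stop at the bottom.

```bash
python3 - <<'E'
from h import *
ang=lambda v:np.degrees(np.arctan2(v[1],v[0])).round(2)
H=ray('w2.png',[[294,101],[422,100],[417,282],[299,283]],.01)
print(H.round(4),'c',H.mean(0).round(4),np.linalg.norm(H-np.roll(H,-1,0),axis=1).round(4),ang(H[2]-H[1]),ang(H[3]-H[0]))
R=ray('w2.png',[[344,106],[403,104],[401,260],[344,261]],.028)
print('worn',R.round(4),R.mean(0).round(4),np.linalg.norm(R-np.roll(R,-1,0),axis=1).round(4),ang(R[2]-R[1]),ang(R[3]-R[0]))
S=ray('w2.png',[[345,269],[400,268],[401,223],[404,118]],.018); print('stop/fence inner',S.round(4),ang(S[1]-S[0]),ang(S[2]-S[3]))
print('pivot',ray('w2.png',[[329,240]],.026),'knob',ray('w2.png',[[253,258]],.051))
M=ray('w2.png',[[157,65],[420,45]],.009);print('mat edge',M.round(4),ang(M[1]-M[0]))
im=cv2.imread('pics/w2.png')[85:300,280:440]; cv2.imwrite('pics/c2.png',cv2.resize(im,None,fx=2.7,fy=2.7,interpolation=cv2.INTER_CUBIC))
E
```

```text
[[ 0.5193  0.0514  0.01  ]
 [ 0.6392  0.0312  0.01  ]
 [ 0.6139 -0.1512  0.01  ]
 [ 0.4895 -0.1305  0.01  ]] c [ 0.5655 -0.0498  0.01  ] [0.1217 0.1842 0.1261 0.1843] -97.92 -99.3
worn [[ 0.5642  0.0378  0.028 ]
 [ 0.6175  0.0302  0.028 ]
 [ 0.5974 -0.1175  0.028 ]
 [ 0.5407 -0.1086  0.028 ]] [ 0.58   -0.0395  0.028 ] [0.0538 0.1491 0.0574 0.1483] -97.73 -99.12
stop/fence inner [[ 0.5404 -0.1206  0.018 ]
 [ 0.5968 -0.1295  0.018 ]
 [ 0.6037 -0.0822  0.018 ]
 [ 0.6188  0.0179  0.018 ]] -8.89 -98.63
pivot [[ 0.52946276 -0.08493686  0.026     ]] knob [[ 0.45626506 -0.08322782  0.051     ]]
mat edge [[0.3994 0.1048 0.009 ]
 [0.6429 0.0793 0.009 ]] -5.97
```

View pics/c2.png

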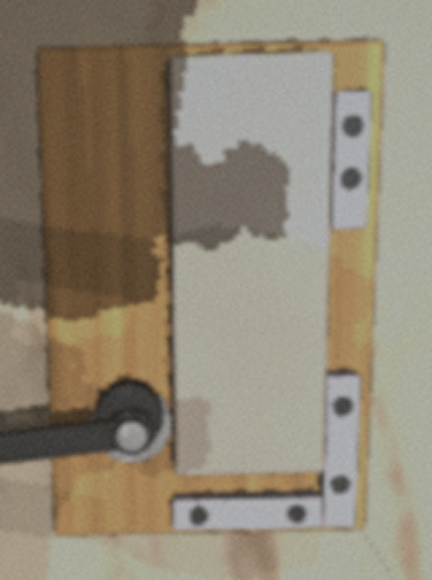

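The crop shows the worn stone lying along the fence, about 8 mm short of the end stop. Before descending I'll check where the obstacles stand.

```bash
python3 - <<'E'
from h import *
print('nose',env.nose_length)
print('brush base',ray('w2.png',[[502,113]],.0).round(3),ray('top0.png',[[311,185]],.0).round(3),'bowl',ray('w2.png',[[153,176]],.034).round(3),ray('top0.png',[[311,329]],.034).round(3),'jar',ray('top0.png',[[428,204]],.087).round(3))
print('brush head top px z.17',ray('top0.png',[[296,150],[327,150],[310,140]],.16).round(3))
print('trimmer', ray('top0.png',[[214,224],[211,276],[206,250],[219,250]],.021).round(3))
E
```

```text
nose 0.022
brush base [[0.718 0.006 0.   ]] [[ 0.708  0.005 -0.   ]] bowl [[0.377 0.007 0.034]] [[0.376 0.008 0.034]] jar [[ 0.638 -0.248  0.087]]
brush head top px z.17 [[ 0.738  0.031  0.16 ]
 [ 0.737 -0.031  0.16 ]
 [ 0.758  0.003  0.16 ]]
trimmer [[0.614 0.227 0.021]
 [0.495 0.231 0.021]
 [0.555 0.244 0.021]
 [0.554 0.215 0.021]]
```

Emit:
{"method": "arm_command", "body": {
  "steps": [
    {"delta_pos": [18,0,-20],"dr": [0,0,1.3]},
    {"delta_pos": [18,-1,-30],"dr": [0,0,0]},
    {"delta_pos": [17,-1,-30],"dr": [0,0,0]},
    {"delta_pos": [0,0,-30],"dr": [0,0,0]},
    {"delta_pos": [0,0,-30],"dr": [0,0,0]},
    {"delta_pos": [0,0,-25],"dr": [0,0,0]},
    {"delta_pos": [0,0,-20],"dr": [0,0,0]},
    {"delta_pos": [0,0,0],"dr": [0,0,0]}
  ]
}}

```text
time_s: 3.4
position: [0.5781, -0.0473, 0.1159]
tool_rot: [[0.988, -0.151, -0.005], [-0.151, -0.988, 0.001], [-0.005, -0.001, -1.0]]
ft_force: [-0.5, -0.5, 0.5]
grip_width: 0.0854
```

Emit:
{"method": "arm_command", "body": {
  "steps": [
    {"delta_pos": [0,0,-20],"dr": [0,0,0]},
    {"delta_pos": [0,0,-20],"dr": [0,0,0]},
    {"delta_pos": [0,0,-20],"dr": [0,0,0]},
    {"delta_pos": [0,0,-15],"dr": [0,0,0]},
    {"delta_pos": [0,0,-10],"dr": [0,0,0]},
    {"delta_pos": [0,0,-1],"dr": [0,0,0]},
    {"delta_pos": [0,0,0],"dr": [0,0,0]}
  ]
}}

```text
time_s: 4.1
position: [0.58, -0.0466, 0.0331]
tool_rot: [[0.989, -0.15, 0.001], [-0.15, -0.989, -0.0], [0.001, 0.0, -1.0]]
ft_force: [-0.6, -0.4, 0.0]
grip_width: 0.0855
```

Emit:
{"method": "arm_command", "body": {
  "steps": [
    {"delta_pos": [0,0,0],"dr": [0,0,0]},
    {"delta_pos": [0,0,0],"dr": [0,0,0]},
    {"delta_pos": [0,0,0],"dr": [0,0,0]},
    {"delta_pos": [0,0,0],"dr": [0,0,0]},
    {"delta_pos": [0,0,0],"dr": [0,0,0]},
    {"delta_pos": [0,0,0],"dr": [0,0,0]},
    {"delta_pos": [0,0,0],"dr": [0,0,0]}
  ],
  "grip": 0.5,
  "squeeze": 40
}}

```text
time_s: 4.8
position: [0.5789, -0.046, 0.0331]
tool_rot: [[0.989, -0.149, -0.002], [-0.149, -0.989, 0.0], [-0.002, 0.0, -1.0]]
ft_force: [-5.0, -0.1, 5.8]
grip_width: 0.0549
```

Emit:
{"method": "arm_command", "body": {
  "steps": [
    {"delta_pos": [0,0,0],"dr": [0,0,0]},
    {"delta_pos": [0,0,0],"dr": [0,0,0]},
    {"delta_pos": [0,0,4],"dr": [0,0,0]},
    {"delta_pos": [0,0,10],"dr": [0,0,0]},
    {"delta_pos": [0,0,15],"dr": [0,0,0]},
    {"delta_pos": [0,0,15],"dr": [0,0,0]},
    {"delta_pos": [0,0,15],"dr": [0,0,0]},
    {"delta_pos": [0,0,0],"dr": [0,0,0]},
    {"delta_pos": [0,0,0],"dr": [0,0,0]}
  ],
  "grip": 0.4,
  "squeeze": 70
}}

```text
time_s: 5.7
position: [0.5796, -0.0461, 0.0914]
tool_rot: [[0.989, -0.149, 0.0], [-0.149, -0.989, -0.0], [0.0, 0.0, -1.0]]
ft_force: [-0.7, 0.3, -4.8]
grip_width: 0.0541
```

```bash
python3 - <<'E'
from h import *
a=snap('wrist','w3.png'); b=snap('side','s3.png'); o=env.observe(); print(o['position'],o['ft_force'],o['wrist_torque'])
cv2.imwrite('pics/c3.png',np.hstack([cv2.resize(a,(400,300)),cv2.resize(b[170:320,200:400],(400,300))]))
E
```

```text
[ 0.57926869 -0.04603032  0.09057796] [ 0.20488908 -0.21816787 -2.96566533] [-0.02954176  0.02584556  0.00285039]
```

View pics/c3.png

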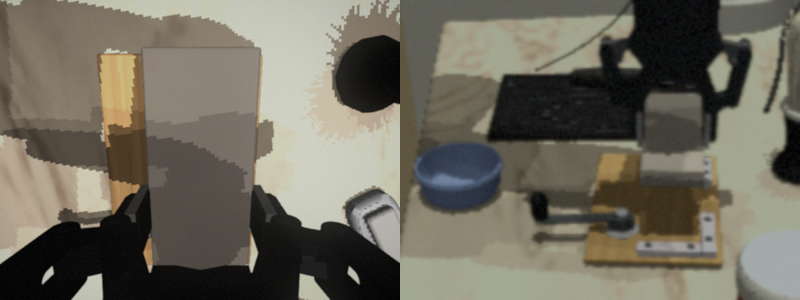

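The worn stone is held (3 N), but its far end droops by about 5° judging from its edge widths: 187 px at row 76 against 160 px at row 422 (full-size pixels). I'll turn it above the mat and measure the tilt there.

Emit:
{"method": "arm_command", "body": {
  "steps": [
    {"delta_pos": [-5,8,20],"dr": [0,0,0]},
    {"delta_pos": [-8,14,20],"dr": [0,0,0]},
    {"delta_pos": [-8,18,10],"dr": [0,0,0]},
    {"delta_pos": [-5,18,0],"dr": [0,0,-7.9]},
    {"delta_pos": [-5,18,0],"dr": [0,0,-7.9]},
    {"delta_pos": [-5,18,0],"dr": [0,0,-7.9]},
    {"delta_pos": [-5,18,0],"dr": [0,0,-7.9]},
    {"delta_pos": [-5,18,0],"dr": [0,0,-7.9]},
    {"delta_pos": [-5,16,0],"dr": [0,0,-7.9]},
    {"delta_pos": [-5,16,0],"dr": [0,0,-7.9]},
    {"delta_pos": [-5,15,0],"dr": [0,0,-7.9]},
    {"delta_pos": [-3,12,0],"dr": [0,0,-7.9]},
    {"delta_pos": [-2,8,0],"dr": [0,0,-7.9]},
    {"delta_pos": [-1,2,0],"dr": [0,0,-8.1]},
    {"delta_pos": [0,0,0],"dr": [0,0,0]},
    {"delta_pos": [0,0,0],"dr": [0,0,0]}
  ]
}}

```text
time_s: 7.4
position: [0.5122, 0.1531, 0.1409]
tool_rot: [[-0.095, -0.996, -0.001], [-0.996, 0.095, -0.0], [0.0, 0.001, -1.0]]
ft_force: [0.2, 0.2, -3.6]
grip_width: 0.054
```

```bash
python3 - <<'E'
from h import *
a=snap('wrist','w4.png'); o=env.observe(); print(o['position'],o['tool_rot'],o['ft_force'],o['wrist_torque'])
b=snap('top','t4.png')
cv2.imwrite('pics/c4.png',np.hstack([cv2.resize(a,(480,360)),cv2.resize(b[180:340,170:310],(315,360))]))
E
```

```text
[0.51237841 0.15293632 0.14099309] [[-9.52713297e-02 -9.95451125e-01 -6.57031391e-04]
 [-9.95451333e-01  9.52713940e-02 -6.73384849e-05]
 [ 1.29628467e-04  6.47627347e-04 -9.99999782e-01]] [ 0.43749522 -0.28321481 -3.73788726] [-0.04314301 -0.0022264  -0.00619252]
```

View pics/c4.png

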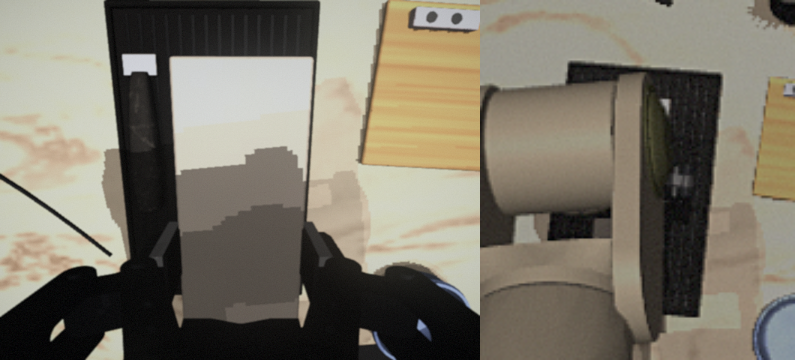

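The wrist view shows the stone over the free half of the mat, right of the trimmer. Its far edge runs from (227,77) to (419,76) in full-size pixels. I'll fit the side edges to get the droop.

```bash
python3 - <<'E'
from h import *
g=cv2.cvtColor(cv2.imread('pics/w4.png'),cv2.COLOR_BGR2GRAY).astype(float); d=cv2.Sobel(cv2.GaussianBlur(g,(3,3),0),cv2.CV_64F,1,0)
rows=np.r_[90:285]; L=[];R=[]
for r in rows:
    l=227+(r-77)*17/350; q=419-(r-77)*20/350
    l0=int(l)-10; L.append(l0+np.argmax(d[r,l0:l0+21])); q0=int(q)-10; R.append(q0+np.argmin(d[r,q0:q0+21]))
def fit(y,x):
    for _ in range(5):
        p=np.polyfit(y,x,1); e=abs(np.polyval(p,y)-x); k=e<max(1.2,2*np.median(e)); y,x=y[k],x[k]
    print(p,len(y),e.max()); return p
a=fit(rows,np.array(L)); b=fit(rows,np.array(R))
f=410.546;cy=243.44
for r in (77,400): print(r,np.polyval(b,r)-np.polyval(a,r))
D=lambda r:f*.056/(np.polyval(b,r)-np.polyval(a,r)); Y=lambda r:(cy-r)/f*D(r)
print('plane angle',np.degrees(np.arctan2(D(400)-D(77),Y(77)-Y(400))),'level 15.26; depth far',D(77))
c=np.load('pics/w4.png.npy')[4:].reshape(4,4)
def W(r):
    u=(np.polyval(a,r)+np.polyval(b,r))/2; p=np.array([(u-320.735)/f*D(r),Y(r),-D(r)]); return c[:3,:3].T@(p-c[:3,3])
P=W(77);Q=W(300);v=P-Q;print('far top mid',P,'dir',v/np.linalg.norm(v),'yaw',np.degrees(np.arctan2(v[1],v[0])),'center',P-.075*v/np.linalg.norm(v))
E
```

```text
[5.25190568e-02 2.21266116e+02] 195 0.7638150264070305
[-6.08182686e-02  4.22562760e+02] 195 0.5417512286437045
77 192.56966989809396
400 155.96171378940144
plane angle 14.995646904170696 level 15.26; depth far 0.11938835441825493
far top mid [0.59520279 0.14417324 0.13220736] dir [ 0.99509591 -0.09878955 -0.00497462] yaw -5.669542256147824 center [0.52057059 0.15158245 0.13258046]
```

The stone is level to 0.3° and its centre is within 6 mm of the strip point. Lowering it now.

Emit:
{"method": "arm_command", "body": {
  "steps": [
    {"delta_pos": [0,0,-15],"dr": [0,0,0]},
    {"delta_pos": [1,0,-25],"dr": [0,0,0]},
    {"delta_pos": [1,0,-25],"dr": [0,0,0]},
    {"delta_pos": [1,1,-20],"dr": [0,0,0]},
    {"delta_pos": [0,1,-12],"dr": [0,0,0]},
    {"delta_pos": [0,1,-6],"dr": [0,0,0]},
    {"delta_pos": [0,0,-3],"dr": [0,0,0]},
    {"delta_pos": [0,0,0],"dr": [0,0,0]},
    {"delta_pos": [0,0,0],"dr": [0,0,0]}
  ]
}}

```text
time_s: 8.4
position: [0.516, 0.1559, 0.036]
tool_rot: [[-0.099, -0.995, 0.001], [-0.995, 0.099, 0.0], [-0.0, -0.001, -1.0]]
ft_force: [1.5, -0.9, -2.8]
grip_width: 0.0542
```

Emit:
{"method": "arm_command", "body": {
  "steps": [
    {"delta_pos": [0,0,-2],"dr": [0,0,0]},
    {"delta_pos": [0,0,-2],"dr": [0,0,0]},
    {"delta_pos": [0,0,0],"dr": [0,0,0]}
  ]
}}

```text
time_s: 8.7
position: [0.5155, 0.1558, 0.0312]
tool_rot: [[-0.099, -0.995, -0.0], [-0.995, 0.099, -0.0], [0.0, 0.0, -1.0]]
ft_force: [0.5, -0.5, -2.4]
grip_width: 0.0542
```

Emit:
{"method": "arm_command", "body": {
  "steps": [
    {"delta_pos": [0,0,-1],"dr": [0,0,0]},
    {"delta_pos": [0,0,-1],"dr": [0,0,0]},
    {"delta_pos": [0,0,-1],"dr": [0,0,0]},
    {"delta_pos": [0,0,0],"dr": [0,0,0]}
  ]
}}

```text
time_s: 9.1
position: [0.5156, 0.1559, 0.0284]
tool_rot: [[-0.099, -0.995, 0.0], [-0.995, 0.099, 0.0], [-0.0, -0.0, -1.0]]
ft_force: [-0.2, -0.1, -0.6]
grip_width: 0.0542
```

Emit:
{"method": "arm_command", "body": {
  "steps": [
    {"delta_pos": [0,0,-1],"dr": [0,0,0]},
    {"delta_pos": [0,0,-0.5],"dr": [0,0,0]},
    {"delta_pos": [0,0,0],"dr": [0,0,0]}
  ]
}}

```text
time_s: 9.4
position: [0.5156, 0.1559, 0.0283]
tool_rot: [[-0.099, -0.995, 0.001], [-0.995, 0.099, 0.0], [-0.0, -0.001, -1.0]]
ft_force: [-6.5, -1.8, 15.7]
grip_width: 0.0543
```

Emit:
{"method": "arm_command", "body": {
  "steps": [
    {"delta_pos": [0,0,0],"dr": [0,0,0]},
    {"delta_pos": [0,0,0],"dr": [0,0,0]},
    {"delta_pos": [0,0,0],"dr": [0,0,0]},
    {"delta_pos": [0,0,0],"dr": [0,0,0]}
  ],
  "grip": 0.8
}}

```text
time_s: 9.8
position: [0.5157, 0.1559, 0.0267]
tool_rot: [[-0.099, -0.995, 0.0], [-0.995, 0.099, 0.0], [-0.0, 0.0, -1.0]]
ft_force: [-0.6, 0.2, -0.4]
grip_width: 0.0683
```

The stone is released on the mat. Lifting off and taking a close look at the empty holder on the way.

Emit:
{"method": "arm_command", "body": {
  "steps": [
    {"delta_pos": [0,0,8],"dr": [0,0,0]},
    {"delta_pos": [0,0,15],"dr": [0,0,0]},
    {"delta_pos": [0,0,25],"dr": [0,0,0]},
    {"delta_pos": [0,-10,30],"dr": [0,0,3.5]},
    {"delta_pos": [3,-30,25],"dr": [0,0,0]},
    {"delta_pos": [4,-35,0],"dr": [0,0,0]},
    {"delta_pos": [5,-35,0],"dr": [0,0,0]},
    {"delta_pos": [4,-35,0],"dr": [0,0,0]},
    {"delta_pos": [4,-35,0],"dr": [0,0,0]},
    {"delta_pos": [4,-26,0],"dr": [0,0,0]},
    {"delta_pos": [0,0,0],"dr": [0,0,0]},
    {"delta_pos": [0,0,0],"dr": [0,0,0]},
    {"delta_pos": [0,0,0],"dr": [0,0,0]}
  ],
  "grip": 0.85
}}

```text
time_s: 11.1
position: [0.5394, -0.0492, 0.13]
tool_rot: [[-0.037, -0.999, -0.0], [-0.999, 0.037, 0.0], [-0.0, 0.0, -1.0]]
ft_force: [-0.5, -0.3, 0.4]
grip_width: 0.0727
```

```bash
python3 - <<'E'
from h import *
a=snap('wrist','w5.png'); o=env.observe(); print(o['position'],o['ft_force'])
E
```

```text
[ 0.5394385  -0.04910079  0.12999229] [ 0.65927897  0.12024131 -0.40486279]
```

View pics/w5.png

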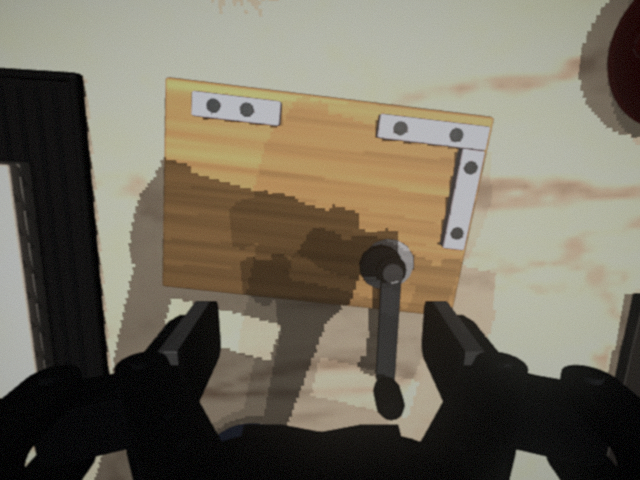

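The wrist view shows the empty holder close up. The fence's inner top edge runs from (192,115) through (280,126) and (377,138) to (460,148). The stop's inner edge runs from (460,149) to (443,245), and the corner is near (460,149).

```bash
python3 - <<'E'
from h import *
im=cv2.imread('pics/w5.png'); hsv=cv2.cvtColor(cv2.GaussianBlur(im,(3,3),0),cv2.COLOR_BGR2HSV)
m=((hsv[...,1]<60)&(hsv[...,2]>110)).astype(np.uint8)
k=np.zeros_like(m); k[85:252,185:495]=m[85:252,185:495]
F=[];S=[]
for c in list(range(198,276,2))+list(range(384,450,2)):
    y0=int(115+(c-192)*.125); r=[y for y in range(y0-14,y0+8) if k[y,c]]
    if r: F.append((c,max(r)+.5))
for y in range(160,236,2):
    x0=int(460-(y-149)*.177); r=[x for x in range(x0-6,x0+14) if k[y,x]]
    if r: S.append((min(r)-.5,y))
F=np.array(F);S=np.array(S)
def fit(P):
    for _ in range(4):
        c=P.mean(0);v=np.linalg.svd(P-c)[2][0];e=abs((P-c)@[-v[1],v[0]]);P=P[e<=max(.8,2.5*np.median(e))]
    return c,v,e.max(),len(P)
for z in (.018,):
    f=ray('w5.png',F,z)[:,:2]; s=ray('w5.png',S,z)[:,:2]
    cf,vf,e1,n1=fit(f); cs,vs,e2,n2=fit(s)
    if vf[1]>0: vf=-vf
    if vs[0]<0: vs=-vs
    print('fence ang',np.degrees(np.arctan2(vf[1],vf[0])),e1,n1,'stop ang',np.degrees(np.arctan2(vs[1],vs[0])),e2,n2)
    t=np.linalg.solve(np.c_[vf,-vs],cs-cf); K=cf+vf*t[0]; u=vf; v=np.array([-u[1],u[0]])
    O=K-.075*u-.028*v
    print('corner',K,'O',O,'pivot pred',O+.046*u-.0455*v,'u',u)
print('pivot',ray('w5.png',[[394,271]],.03),'knob',ray('w5.png',[[389,410]],.051), 'base corners pred px',proj('w5.png',[[*(O+a*u+b*v),.01] for a,b in((-.0965,.041),)]))
H=ray('w5.png',[[166,78],[493,118],[456,313],[163,287]],.01);print(H.round(4), np.degrees(np.arctan2(*(H[1]-H[0])[[1,0]])))
E
```

```text
fence ang -98.69101774260575 0.0004148536131897643 72 stop ang -8.802790172078813 0.00035566246112851967 38
corner [ 0.59602292 -0.12987352] O [ 0.57967737 -0.05150373] pivot pred [ 0.52774895 -0.09010023] u [-0.15110585 -0.98851759]
pivot [[ 0.53009953 -0.09107514  0.03      ]] knob [[ 0.45493031 -0.08538313  0.051     ]] base corners pred px [[153.98346457  86.21525897]]
[[ 0.6387  0.0305  0.01  ]
 [ 0.6112 -0.1489  0.01  ]
 [ 0.4935 -0.1341  0.01  ]
 [ 0.5179  0.049   0.01  ]] -98.73071781374115
```

Emit:
{"method": "arm_command", "body": {
  "steps": [
    {"delta_pos": [-18,-33,12],"dr": [0,0,0]},
    {"delta_pos": [-18,-36,12],"dr": [0,0,0]},
    {"delta_pos": [-18,-36,0],"dr": [0,0,0]},
    {"delta_pos": [-18,-36,0],"dr": [0,0,0]},
    {"delta_pos": [-18,-36,0],"dr": [0,0,0]},
    {"delta_pos": [-18,-36,0],"dr": [0,0,0]},
    {"delta_pos": [-8,-14,-4],"dr": [0,0,0]},
    {"delta_pos": [0,0,0],"dr": [0,0,0]},
    {"delta_pos": [0,0,0],"dr": [0,0,0]}
  ],
  "grip": 1
}}

```text
time_s: 12.05
position: [0.4239, -0.2762, 0.1499]
tool_rot: [[-0.037, -0.999, -0.0], [-0.999, 0.037, 0.001], [-0.001, 0.0, -1.0]]
ft_force: [-0.1, 1.0, 0.0]
grip_width: 0.0851
```

```bash
python3 - <<'E'
from h import *
a=snap('wrist','w6.png'); o=env.observe(); print(o['position'],o['ft_force'])
E
```

```text
[ 0.42411154 -0.2759711   0.14996744] [ 0.3133317  -0.01720057  0.39451268]
```

View pics/w6.png

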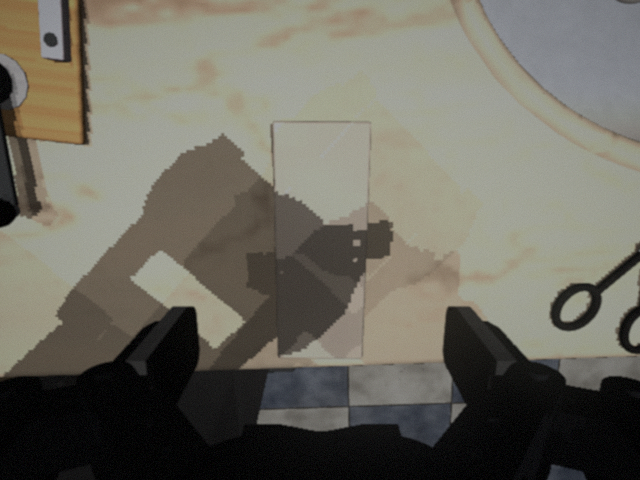

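The new stone's top corners are at about (273,122), (370,123), (363,358) and (279,356).

```bash
python3 - <<'E'
from h import *
P=ray('w6.png',[[273,122],[370,123],[363.5,358],[279,357]],.03); print(P.round(4),P.mean(0),np.linalg.norm(P-np.roll(P,-1,0),axis=1),np.degrees(np.arctan2(*(P[0]-P[3])[[1,0]])),np.degrees(np.arctan2(*(P[1]-P[2])[[1,0]])))
E
```

```text
[[ 0.4981 -0.2531  0.03  ]
 [ 0.4955 -0.3073  0.03  ]
 [ 0.3482 -0.3022  0.03  ]
 [ 0.351  -0.247   0.03  ]] [ 0.42321843 -0.2774107   0.03      ] [0.05422412 0.14737216 0.05520408 0.14720491] -2.3840564417857006 -2.0035220767218633
```

Emit:
{"method": "arm_command", "body": {
  "steps": [
    {"delta_pos": [-1,-1.5,-25],"dr": [0,0,0]},
    {"delta_pos": [0,0,-30],"dr": [0,0,0]},
    {"delta_pos": [0,0,-30],"dr": [0,0,0]},
    {"delta_pos": [0,0,-20],"dr": [0,0,0]},
    {"delta_pos": [0,0,-12],"dr": [0,0,0]},
    {"delta_pos": [0,0,-5],"dr": [0,0,0]},
    {"delta_pos": [0,0,0],"dr": [0,0,0]}
  ]
}}

```text
time_s: 12.8
position: [0.423, -0.2778, 0.0277]
tool_rot: [[-0.036, -0.999, -0.0], [-0.999, 0.036, 0.001], [-0.001, 0.0, -1.0]]
ft_force: [-0.3, 0.2, 0.7]
grip_width: 0.0853
```

Emit:
{"method": "arm_command", "body": {
  "steps": [
    {"delta_pos": [0,0,0],"dr": [0,0,0]},
    {"delta_pos": [0,0,0],"dr": [0,0,0]},
    {"delta_pos": [0,0,0],"dr": [0,0,0]},
    {"delta_pos": [0,0,0],"dr": [0,0,0]},
    {"delta_pos": [0,0,0],"dr": [0,0,0]},
    {"delta_pos": [0,0,0],"dr": [0,0,0]}
  ],
  "grip": 0.4,
  "squeeze": 70
}}

```text
time_s: 13.4
position: [0.4229, -0.2785, 0.0289]
tool_rot: [[-0.038, -0.999, 0.001], [-0.999, 0.038, -0.001], [0.001, -0.001, -1.0]]
ft_force: [0.2, 1.8, 7.1]
grip_width: 0.0543
```

Emit:
{"method": "arm_command", "body": {
  "steps": [
    {"delta_pos": [0,0,4],"dr": [0,0,0]},
    {"delta_pos": [0,0,12],"dr": [0,0,0]},
    {"delta_pos": [0,0,20],"dr": [0,0,0]},
    {"delta_pos": [0,0,20],"dr": [0,0,0]},
    {"delta_pos": [0,0,20],"dr": [0,0,0]},
    {"delta_pos": [0,0,0],"dr": [0,0,0]},
    {"delta_pos": [0,0,0],"dr": [0,0,0]}
  ]
}}

```text
time_s: 14.1
position: [0.4223, -0.2784, 0.1033]
tool_rot: [[-0.038, -0.999, -0.0], [-0.999, 0.038, 0.0], [-0.0, 0.0, -1.0]]
ft_force: [-0.2, 0.7, -7.5]
grip_width: 0.0544
```

Emit:
{"method": "arm_command", "body": {
  "steps": [
    {"delta_pos": [5,8,15],"dr": [0,0,0]},
    {"delta_pos": [10,16,15],"dr": [0,0,0]},
    {"delta_pos": [14,21,0],"dr": [0,0,7.6]},
    {"delta_pos": [14,21,0],"dr": [0,0,7.6]},
    {"delta_pos": [14,21,0],"dr": [0,0,7.6]},
    {"delta_pos": [14,21,0],"dr": [0,0,7.6]},
    {"delta_pos": [14,21,0],"dr": [0,0,7.6]},
    {"delta_pos": [14,21,0],"dr": [0,0,7.6]},
    {"delta_pos": [14,21,0],"dr": [0,0,7.6]},
    {"delta_pos": [14,21,0],"dr": [0,0,7.6]},
    {"delta_pos": [14,20,0],"dr": [0,0,7.6]},
    {"delta_pos": [9,13,0],"dr": [0,0,7.6]},
    {"delta_pos": [5,6,0],"dr": [0,0,7.5]},
    {"delta_pos": [0,0,0],"dr": [0,0,0]},
    {"delta_pos": [0,0,0],"dr": [0,0,0]}
  ]
}}

```text
time_s: 15.6
position: [0.577, -0.0477, 0.1325]
tool_rot: [[0.988, -0.154, -0.003], [-0.154, -0.988, 0.0], [-0.003, -0.0, -1.0]]
ft_force: [0.3, 0.3, -6.6]
grip_width: 0.0548
```

```bash
python3 - <<'E'
from h import *
a=snap('wrist','w7.png'); o=env.observe(); print(o['position'],o['tool_rot'],o['ft_force'],o['wrist_torque'])
O=np.array([.5797,-.0515]);u=np.array([-.1511,-.9885]);v=np.array([.9885,-.1511]);d=o['position'][:2]-O;print('holder xy',d@u,d@v,np.degrees(np.arctan2(o['tool_rot'][1,0],o['tool_rot'][0,0])))
E
```

```text
[ 0.57699638 -0.04795281  0.13283925] [[ 9.88055777e-01 -1.54083559e-01 -2.00941880e-03]
 [-1.54083083e-01 -9.88057818e-01  3.90769609e-04]
 [-2.04563313e-03 -7.64847266e-05 -9.99997905e-01]] [-0.60712188  0.30857103 -5.11105603] [-0.05313172 -0.01726016 -0.01048082]
holder xy -0.003097883913835337 -0.0032085137593055105 -8.863640633511459
```

View pics/w7.png

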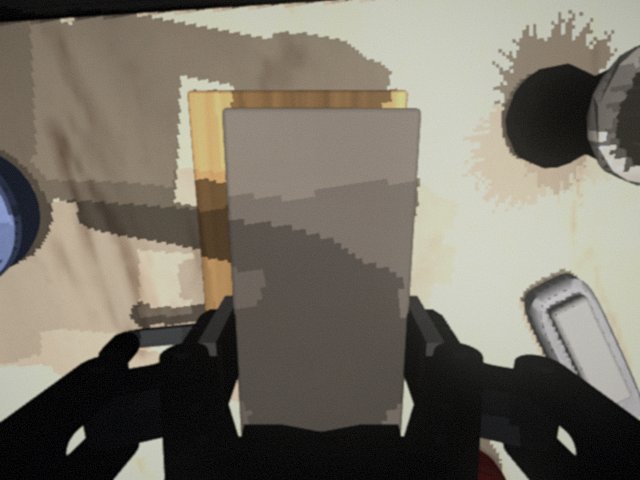

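The new stone is held about level (far edge (224,110) to (420,109)) and lined up with the holder. Lowering it with about 3 mm of clearance to the fence.

Emit:
{"method": "arm_command", "body": {
  "steps": [
    {"delta_pos": [0.7,2,-15],"dr": [0,0,0.2]},
    {"delta_pos": [0,0,-25],"dr": [0,0,0]},
    {"delta_pos": [0,0,-20],"dr": [0,0,0]},
    {"delta_pos": [0,0,-10],"dr": [0,0,0]},
    {"delta_pos": [0,0,-6],"dr": [0,0,0]},
    {"delta_pos": [0,0,-4],"dr": [0,0,0]},
    {"delta_pos": [0,0,-4],"dr": [0,0,0]},
    {"delta_pos": [0,0,0],"dr": [0,0,0]},
    {"delta_pos": [0,0,0],"dr": [0,0,0]}
  ]
}}

```text
time_s: 16.55
position: [0.5785, -0.0457, 0.0503]
tool_rot: [[0.989, -0.147, 0.001], [-0.147, -0.989, -0.0], [0.001, 0.0, -1.0]]
ft_force: [0.9, -0.4, -6.2]
grip_width: 0.0545
```

Emit:
{"method": "arm_command", "body": {
  "steps": [
    {"delta_pos": [0,0,-3],"dr": [0,0,0]},
    {"delta_pos": [0,0,-3],"dr": [0,0,0]},
    {"delta_pos": [0,0,0],"dr": [0,0,0]},
    {"delta_pos": [0,0,0],"dr": [0,0,0]}
  ]
}}

```text
time_s: 16.95
position: [0.5783, -0.0456, 0.0437]
tool_rot: [[0.989, -0.147, -0.0], [-0.147, -0.989, 0.0], [-0.0, -0.0, -1.0]]
ft_force: [-0.9, 0.3, -5.6]
grip_width: 0.0549
```

Emit:
{"method": "arm_command", "body": {
  "steps": [
    {"delta_pos": [0,0,-2],"dr": [0,0,-0.3]},
    {"delta_pos": [0,0,-1.5],"dr": [0,0,0]},
    {"delta_pos": [0,0,-1],"dr": [0,0,0]},
    {"delta_pos": [0,0,0],"dr": [0,0,0]},
    {"delta_pos": [0,0,0],"dr": [0,0,0]}
  ]
}}

```text
time_s: 17.45
position: [0.5783, -0.0457, 0.0393]
tool_rot: [[0.988, -0.152, 0.0], [-0.152, -0.988, 0.0], [0.0, -0.0, -1.0]]
ft_force: [0.2, 0.1, -6.7]
grip_width: 0.0546
```

Emit:
{"method": "arm_command", "body": {
  "steps": [
    {"delta_pos": [0,0,-0.7],"dr": [0,0,0]},
    {"delta_pos": [0,0,-0.7],"dr": [0,0,0]},
    {"delta_pos": [0,0,0],"dr": [0,0,0]},
    {"delta_pos": [0,0,0],"dr": [0,0,0]}
  ]
}}

```text
time_s: 17.85
position: [0.5784, -0.0457, 0.0389]
tool_rot: [[0.988, -0.152, 0.001], [-0.152, -0.988, -0.0], [0.001, 0.0, -1.0]]
ft_force: [-3.2, -0.1, 5.1]
grip_width: 0.0545
```

The stone is on the bed. Sliding it toward the end stop while still gripped.

Emit:
{"method": "arm_command", "body": {
  "steps": [
    {"delta_pos": [-0.15,-1,0],"dr": [0,0,0]},
    {"delta_pos": [-0.15,-1,0],"dr": [0,0,0]},
    {"delta_pos": [-0.15,-1,0],"dr": [0,0,0]},
    {"delta_pos": [-0.15,-1,0],"dr": [0,0,0]},
    {"delta_pos": [0,0,0],"dr": [0,0,0]}
  ]
}}

```text
time_s: 18.35
position: [0.5782, -0.0489, 0.0389]
tool_rot: [[0.988, -0.152, 0.002], [-0.152, -0.988, 0.001], [0.002, -0.001, -1.0]]
ft_force: [-1.5, 4.7, 5.7]
grip_width: 0.0548
```

Emit:
{"method": "arm_command", "body": {
  "steps": [
    {"delta_pos": [-0.15,-1,0],"dr": [0,0,0]},
    {"delta_pos": [-0.1,-0.7,0],"dr": [0,0,0]},
    {"delta_pos": [0,0,0],"dr": [0,0,0]}
  ]
}}

```text
time_s: 18.65
position: [0.5781, -0.0495, 0.0389]
tool_rot: [[0.988, -0.152, 0.002], [-0.152, -0.988, 0.003], [0.002, -0.003, -1.0]]
ft_force: [1.1, 12.2, 6.3]
grip_width: 0.0547
```

Emit:
{"method": "arm_command", "body": {
  "steps": [
    {"delta_pos": [1,-0.15,0],"dr": [0,0,0]},
    {"delta_pos": [1,-0.15,0],"dr": [0,0,0]},
    {"delta_pos": [1,-0.15,0],"dr": [0,0,0]},
    {"delta_pos": [0,0,0],"dr": [0,0,0]}
  ]
}}

```text
time_s: 19.05
position: [0.5784, -0.0496, 0.039]
tool_rot: [[0.988, -0.152, -0.005], [-0.152, -0.988, 0.003], [-0.005, -0.003, -1.0]]
ft_force: [-14.5, 11.2, 15.2]
grip_width: 0.0544
```

Emit:
{"method": "arm_command", "body": {
  "steps": [
    {"delta_pos": [1,-0.15,0],"dr": [0,0,0]},
    {"delta_pos": [0.5,-0.1,0],"dr": [0,0,0]},
    {"delta_pos": [0,0,0],"dr": [0,0,0]}
  ]
}}

```text
time_s: 19.35
position: [0.5785, -0.0496, 0.039]
tool_rot: [[0.988, -0.152, -0.008], [-0.151, -0.988, 0.004], [-0.009, -0.003, -1.0]]
ft_force: [-19.9, 11.0, 20.6]
grip_width: 0.0546
```

The force against stop and fence has built up with almost no motion, so both are probably in contact. I'll ease the preload, release, and check.

Emit:
{"method": "arm_command", "body": {
  "steps": [
    {"delta_pos": [-1.5,1,0.5],"dr": [0,0,0]},
    {"delta_pos": [-1.2,1,0.5],"dr": [0,0,0]},
    {"delta_pos": [0,0,0],"dr": [0,0,0]}
  ]
}}

```text
time_s: 19.65
position: [0.5783, -0.0494, 0.039]
tool_rot: [[0.988, -0.152, -0.002], [-0.152, -0.988, 0.001], [-0.002, -0.0, -1.0]]
ft_force: [-6.8, 2.3, 2.2]
grip_width: 0.0546
```

Emit:
{"method": "arm_command", "body": {
  "steps": [
    {"delta_pos": [0,0,0],"dr": [0,0,0]},
    {"delta_pos": [0,0,0],"dr": [0,0,0]},
    {"delta_pos": [0,0,0],"dr": [0,0,0]},
    {"delta_pos": [0,0,0],"dr": [0,0,0]}
  ],
  "grip": 0.85
}}

```text
time_s: 20.05
position: [0.5797, -0.0502, 0.0391]
tool_rot: [[0.988, -0.153, 0.001], [-0.153, -0.988, -0.0], [0.001, 0.0, -1.0]]
ft_force: [0.7, 0.8, 0.9]
grip_width: 0.0726
```

Emit:
{"method": "arm_command", "body": {
  "steps": [
    {"delta_pos": [0,0,10],"dr": [0,0,0]},
    {"delta_pos": [0,0,20],"dr": [0,0,0]},
    {"delta_pos": [-8,0,30],"dr": [0,0,0]},
    {"delta_pos": [-15,0,30],"dr": [0,0,0]},
    {"delta_pos": [-12,0,20],"dr": [0,0,0]},
    {"delta_pos": [0,0,0],"dr": [0,0,0]},
    {"delta_pos": [0,0,0],"dr": [0,0,0]}
  ]
}}

```text
time_s: 20.75
position: [0.5444, -0.0501, 0.1494]
tool_rot: [[0.988, -0.153, 0.001], [-0.153, -0.988, -0.0], [0.001, 0.0, -1.0]]
ft_force: [-0.3, -0.9, -0.2]
grip_width: 0.0723
```

```bash
python3 - <<'E'
from h import *
a=snap('wrist','w8.png'); o=env.observe(); print(o['position'],o['ft_force'])
cv2.imwrite('pics/c8.png',cv2.resize(a[0:340,200:500],(706,600-0)[:2] if 0 else (529,600),interpolation=cv2.INTER_CUBIC))
E
```

```text
[ 0.54436163 -0.05003332  0.14860682] [ 0.08711641 -0.16893699  1.13056699]
```

View pics/w8.png

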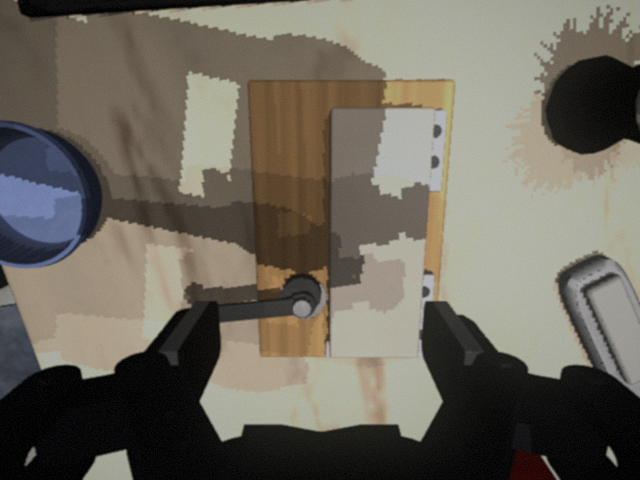

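The wrist view shows the new stone seated along the fence and stop. Its top corners are at about (331,108), (435,109), (419,357) and (331,357), the lever is still open, and the stop is just below the stone's lower edge. I'll measure it, then push firmly with shut fingers.

```bash
python3 - <<'E'
from h import *
P=ray('w8.png',[[331,108],[435,109],[419,357],[331,357]],.04)
O=np.array([.5797,-.0515]);u=np.array([-.1511,-.9885]);v=np.array([.9885,-.1511])
for p in P: d=p[:2]-O; print((d@u*1e3).round(1),(d@v*1e3).round(1))
for a,b in((0,3),(1,2)):print(np.degrees(np.arctan2(*(P[b]-P[a])[[1,0]])))
t=O-.02*u-.053*v; print('pre push pos',t)
g=cv2.cvtColor(cv2.imread('pics/w8.png'),cv2.COLOR_BGR2GRAY).astype(float); d=abs(cv2.Sobel(cv2.GaussianBlur(g,(3,3),0),cv2.CV_64F,1,0))
q=[]
for r in range(118,290,3):
    x0=int(435-(r-109)*16/248)-6; q.append((x0+np.argmax(d[r,x0:x0+13]),r))
W=ray('w8.png',q,.04)[:,:2]; c=W.mean(0); vv=np.linalg.svd(W-c)[2][0]; e=abs((W-c)@[-vv[1],vv[0]]); W=W[e<.002]; c=W.mean(0); vv=np.linalg.svd(W-c)[2][0]
print('right edge ang',np.degrees(np.arctan2(vv[1],vv[0])),len(W),(c-O)@v)
E
```

```text
-73.9 -27.7
-73.3 27.5
74.2 28.1
74.0 -26.9
-98.41623695170156
-98.47427451268128
pre push pos [ 0.5303315 -0.0237217]
right edge ang -98.96551728306802 55 0.027226506694863636
```

Emit:
{"method": "arm_command", "body": {
  "steps": [
    {"delta_pos": [-10,16,0],"dr": [0,0,0]},
    {"delta_pos": [-4,6,-15],"dr": [0,0,0]},
    {"delta_pos": [0,0,-25],"dr": [0,0,0]},
    {"delta_pos": [0,0,-20],"dr": [0,0,0]},
    {"delta_pos": [0,0,0],"dr": [0,0,0]}
  ],
  "grip": 0,
  "squeeze": 20
}}

```text
time_s: 21.3
position: [0.5291, -0.0276, 0.0858]
tool_rot: [[0.988, -0.152, -0.006], [-0.152, -0.988, 0.002], [-0.006, -0.001, -1.0]]
ft_force: [0.5, -0.3, 1.3]
grip_width: 0.0003
```

The stone measures within 0.3 mm of the seat and within about 0.3° of square. I'll confirm with a gentle push on the side, then on the end.

Emit:
{"method": "arm_command", "body": {
  "steps": [
    {"delta_pos": [0,0,-20],"dr": [0,0,0]},
    {"delta_pos": [0,0,-15],"dr": [0,0,0]},
    {"delta_pos": [3,-0.45,-5],"dr": [0,0,0]},
    {"delta_pos": [3,-0.45,0],"dr": [0,0,0]},
    {"delta_pos": [2,-0.3,0],"dr": [0,0,0]},
    {"delta_pos": [2,-0.3,0],"dr": [0,0,0]},
    {"delta_pos": [1,-0.15,0],"dr": [0,0,0]},
    {"delta_pos": [0,0,0],"dr": [0,0,0]}
  ]
}}

```text
time_s: 22.1
position: [0.5397, -0.0294, 0.0495]
tool_rot: [[0.988, -0.152, -0.004], [-0.152, -0.988, 0.0], [-0.004, 0.0, -1.0]]
ft_force: [-9.5, -0.5, 7.0]
grip_width: -0.0
```

Emit:
{"method": "arm_command", "body": {
  "steps": [
    {"delta_pos": [1,-0.15,0],"dr": [0,0,0]},
    {"delta_pos": [1,-0.15,0],"dr": [0,0,0]},
    {"delta_pos": [1,-0.15,0],"dr": [0,0,0]},
    {"delta_pos": [0,0,0],"dr": [0,0,0]}
  ]
}}

```text
time_s: 22.5
position: [0.5401, -0.0295, 0.0494]
tool_rot: [[0.988, -0.152, -0.01], [-0.152, -0.988, 0.001], [-0.01, 0.0, -1.0]]
ft_force: [-20.9, 0.4, 14.7]
grip_width: -0.0001
```

Flush on the fence side. Now the end push.

Emit:
{"method": "arm_command", "body": {
  "steps": [
    {"delta_pos": [-6,1,0],"dr": [0,0,0]},
    {"delta_pos": [-3,0.5,15],"dr": [0,0,0]},
    {"delta_pos": [0,0,30],"dr": [0,0,0]},
    {"delta_pos": [10,18,10],"dr": [0,0,0]},
    {"delta_pos": [20,25,0],"dr": [0,0,0]},
    {"delta_pos": [20,25,0],"dr": [0,0,0]},
    {"delta_pos": [10,9,0],"dr": [0,0,0]},
    {"delta_pos": [0,0,-20],"dr": [0,0,0]},
    {"delta_pos": [0,0,-25],"dr": [0,0,0]},
    {"delta_pos": [0,0,-8],"dr": [0,0,0]},
    {"delta_pos": [0,0,0],"dr": [0,0,0]},
    {"delta_pos": [0,0,0],"dr": [0,0,0]}
  ]
}}

```text
time_s: 23.7
position: [0.5959, 0.0482, 0.052]
tool_rot: [[0.988, -0.153, 0.002], [-0.153, -0.988, -0.0], [0.002, -0.0, -1.0]]
ft_force: [0.1, -0.9, 0.8]
grip_width: 0.0002
```

Emit:
{"method": "arm_command", "body": {
  "steps": [
    {"delta_pos": [-0.6,-4,-6],"dr": [0,0,0]},
    {"delta_pos": [-0.6,-4,0],"dr": [0,0,0]},
    {"delta_pos": [-0.3,-2,0],"dr": [0,0,0]},
    {"delta_pos": [-0.3,-2,0],"dr": [0,0,0]},
    {"delta_pos": [-0.15,-1,0],"dr": [0,0,0]},
    {"delta_pos": [-0.15,-1,0],"dr": [0,0,0]},
    {"delta_pos": [0,0,0],"dr": [0,0,0]}
  ]
}}

```text
time_s: 24.4
position: [0.5932, 0.0343, 0.045]
tool_rot: [[0.988, -0.152, 0.0], [-0.152, -0.988, -0.0], [0.0, 0.0, -1.0]]
ft_force: [0.3, 0.6, -0.9]
grip_width: -0.0001
```

Emit:
{"method": "arm_command", "body": {
  "steps": [
    {"delta_pos": [-0.15,-1,0],"dr": [0,0,0]},
    {"delta_pos": [-0.15,-1,0],"dr": [0,0,0]},
    {"delta_pos": [-0.15,-1,0],"dr": [0,0,0]},
    {"delta_pos": [0,0,0],"dr": [0,0,0]}
  ]
}}

```text
time_s: 24.8
position: [0.593, 0.0333, 0.045]
tool_rot: [[0.988, -0.152, 0.001], [-0.152, -0.988, 0.003], [0.0, -0.003, -1.0]]
ft_force: [2.8, 11.7, -0.6]
grip_width: 0.0001
```

Flush against the end stop as well. Backing off and moving behind the knob, with the lever arc worked out from the measured pivot.

Emit:
{"method": "arm_command", "body": {
  "steps": [
    {"delta_pos": [1,8,0],"dr": [0,0,0]},
    {"delta_pos": [0,3,20],"dr": [0,0,0]},
    {"delta_pos": [0,0,30],"dr": [0,0,0]},
    {"delta_pos": [-10,-10,25],"dr": [0,0,0]},
    {"delta_pos": [-25,-28,0],"dr": [0,0,0]},
    {"delta_pos": [-25,-28,0],"dr": [0,0,0]},
    {"delta_pos": [-25,-28,0],"dr": [0,0,0]},
    {"delta_pos": [-25,-28,0],"dr": [0,0,0]},
    {"delta_pos": [-25,-28,0],"dr": [0,0,0]},
    {"delta_pos": [-6,-13,0],"dr": [0,0,5]},
    {"delta_pos": [0,0,0],"dr": [0,0,0]}
  ]
}}

```text
time_s: 25.9
position: [0.4521, -0.122, 0.1202]
tool_rot: [[0.998, -0.067, 0.0], [-0.067, -0.998, -0.001], [0.0, 0.001, -1.0]]
ft_force: [0.5, 0.4, -0.1]
grip_width: 0.0003
```

```bash
python3 - <<'E'
from h import *
o=env.observe(); p=o['position']; print(p, np.degrees(np.arctan2(*o['tool_rot'][[1,0],0])))
snap('wrist','w9.png'); t=snap('top','t9.png')
piv=np.array([.5285,-.0902])
def C(th,off):
    th=np.radians(th); return piv+.075*np.array([np.cos(th),np.sin(th)])-off*np.array([np.sin(th),-np.cos(th)])
print('start',C(176,.034)*1e3, 'delta',(C(176,.034)-p[:2])*1e3)
a=C(176,.034); 
for th in list(range(176,80,-6)):
    b=C(th,.0195); print(th,((b-a)*1e3).round(1)); a=b
print(a,C(81.3,.0195))
E
```

```text
[ 0.4521389  -0.12196317  0.12015465] -3.8508909944576897
start [ 451.31097612 -118.88544218] delta [-0.8279253   3.07772985]
176 [ 1.  14.5]
170 [-1.1  8. ]
164 [-0.2  8.1]
158 [0.6 8.1]
152 [1.5 8. ]
146 [2.3 7.8]
140 [3.1 7.5]
134 [3.9 7.1]
128 [4.6 6.7]
122 [5.3 6.2]
116 [5.9 5.6]
110 [6.4 4.9]
104 [6.9 4.2]
98 [7.3 3.5]
92 [7.6 2.7]
86 [7.9 1.9]
[ 0.51427924 -0.01402244] [ 0.52056893 -0.01311337]
```

View pics/w9.png

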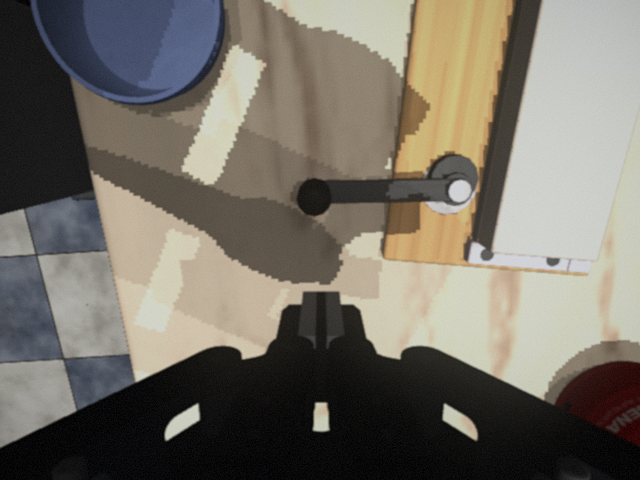

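This last view shows the knob at (314,197), straight ahead of the shut fingers at (321,295), with the lever open and the stone against the stop. Descending, then sweeping.

Emit:
{"method": "arm_command", "body": {
  "steps": [
    {"delta_pos": [-1,1,-20],"dr": [0,0,0]},
    {"delta_pos": [0,0,-28],"dr": [0,0,0]},
    {"delta_pos": [0,0,-20],"dr": [0,0,0]},
    {"delta_pos": [0,6,0],"dr": [0,0,0]},
    {"delta_pos": [0,6,0],"dr": [0,0,0]},
    {"delta_pos": [0,5,0],"dr": [0,0,0]},
    {"delta_pos": [0,0,0],"dr": [0,0,0]}
  ]
}}

```text
time_s: 26.7
position: [0.4522, -0.1018, 0.0528]
tool_rot: [[0.998, -0.065, 0.002], [-0.065, -0.998, -0.001], [0.002, 0.001, -1.0]]
ft_force: [0.4, 0.5, 0.3]
grip_width: -0.0
```

Emit:
{"method": "arm_command", "body": {
  "steps": [
    {"delta_pos": [-1,8,0],"dr": [0,0,-6]},
    {"delta_pos": [0,8,0],"dr": [0,0,-6]},
    {"delta_pos": [0.6,8,0],"dr": [0,0,-6]},
    {"delta_pos": [1.5,8,0],"dr": [0,0,-6]},
    {"delta_pos": [2.3,7.8,0],"dr": [0,0,-6]},
    {"delta_pos": [3.1,7.5,0],"dr": [0,0,-6]},
    {"delta_pos": [3.9,7.1,0],"dr": [0,0,-6]},
    {"delta_pos": [4.6,6.7,0],"dr": [0,0,-6]},
    {"delta_pos": [0,0,0],"dr": [0,0,0]},
    {"delta_pos": [0,0,0],"dr": [0,0,0]}
  ]
}}

```text
time_s: 27.7
position: [0.4668, -0.0416, 0.0523]
tool_rot: [[0.621, -0.784, 0.001], [-0.784, -0.621, -0.0], [0.001, -0.0, -1.0]]
ft_force: [0.8, -1.0, -0.4]
grip_width: 0.0004
```

```bash
python3 - <<'E'
from h import *
o=env.observe(); print(o['position'],o['ft_force'])
im=snap('top','t10.png'); snap('wrist','w10.png'); s=snap('side','s10.png')
hsv=cv2.cvtColor(cv2.imread('pics/w10.png'),cv2.COLOR_BGR2HSV)
E
```

```text
[ 0.46682154 -0.04157137  0.05231598] [ 0.75900694 -1.04969198 -0.40433808]
```

Emit:
{"method": "arm_command", "body": {
  "steps": [
    {"delta_pos": [5.3,6.2,0],"dr": [0,0,-6]},
    {"delta_pos": [5.9,5.6,0],"dr": [0,0,-6]},
    {"delta_pos": [6.4,4.9,0],"dr": [0,0,-6]},
    {"delta_pos": [6.9,4.2,0],"dr": [0,0,-6]},
    {"delta_pos": [7.3,3.5,0],"dr": [0,0,-6]},
    {"delta_pos": [7.6,2.7,0],"dr": [0,0,-6]},
    {"delta_pos": [5,1.2,0],"dr": [0,0,-4]},
    {"delta_pos": [0,0,0],"dr": [0,0,0]},
    {"delta_pos": [0,0,0],"dr": [0,0,0]}
  ]
}}

```text
time_s: 28.75
position: [0.511, -0.0134, 0.0519]
tool_rot: [[-0.029, -1.0, 0.0], [-1.0, 0.029, 0.0], [-0.0, -0.0, -1.0]]
ft_force: [0.7, 0.4, 0.4]
grip_width: 0.0003
```

Emit:
{"method": "arm_command", "body": {
  "steps": [
    {"delta_pos": [3,0.5,0],"dr": [0,0,-3]},
    {"delta_pos": [3,0,0],"dr": [0,0,0]},
    {"delta_pos": [0,0,0],"dr": [0,0,0]},
    {"delta_pos": [0,0,0],"dr": [0,0,0]}
  ]
}}

```text
time_s: 29.15
position: [0.5172, -0.0128, 0.0519]
tool_rot: [[-0.082, -0.997, 0.0], [-0.997, 0.082, 0.0], [-0.0, -0.0, -1.0]]
ft_force: [0.0, 0.2, -0.2]
grip_width: 0.0001
```

Emit:
{"method": "arm_command", "body": {
  "steps": [
    {"delta_pos": [2,-0.3,0],"dr": [0,0,-3]},
    {"delta_pos": [2,-0.3,0],"dr": [0,0,0]},
    {"delta_pos": [1,-0.1,0],"dr": [0,0,0]},
    {"delta_pos": [0,0,0],"dr": [0,0,0]},
    {"delta_pos": [0,0,0],"dr": [0,0,0]}
  ]
}}

```text
time_s: 29.65
position: [0.5188, -0.0126, 0.0515]
tool_rot: [[-0.133, -0.991, -0.008], [-0.991, 0.133, 0.002], [-0.001, 0.008, -1.0]]
ft_force: [-13.6, 2.3, 7.8]
grip_width: -0.0001
```

The lever came to a hard stop where the clamped position should be (14 N). A little more push, then back off and check.

Emit:
{"method": "arm_command", "body": {
  "steps": [
    {"delta_pos": [1.5,-0.2,0],"dr": [0,0,0]},
    {"delta_pos": [0,0,0],"dr": [0,0,0]},
    {"delta_pos": [-4,0.5,0],"dr": [0,0,0]},
    {"delta_pos": [-8,0,0],"dr": [0,0,0]},
    {"delta_pos": [-6,0,15],"dr": [0,0,0]},
    {"delta_pos": [0,0,30],"dr": [0,0,0]},
    {"delta_pos": [0,0,30],"dr": [0,0,0]},
    {"delta_pos": [0,0,25],"dr": [0,0,0]},
    {"delta_pos": [0,-20,0],"dr": [0,0,0]},
    {"delta_pos": [0,-15,0],"dr": [0,0,0]},
    {"delta_pos": [0,0,0],"dr": [0,0,0]},
    {"delta_pos": [0,0,0],"dr": [0,0,0]}
  ]
}}

```text
time_s: 30.85
position: [0.5053, -0.0483, 0.1513]
tool_rot: [[-0.136, -0.991, -0.001], [-0.991, 0.136, 0.001], [-0.0, 0.001, -1.0]]
ft_force: [-0.5, 0.5, -0.4]
grip_width: -0.0001
```

```bash
python3 - <<'E'
from h import *
o=env.observe(); print(o['time_s'],o['position'],o['ft_force'])
im=snap('wrist','w11.png'); g=cv2.GaussianBlur(cv2.cvtColor(im,cv2.COLOR_BGR2GRAY),(3,3),0).astype(float)
O=np.array([.5797,-.0515]);u=np.array([-.1511,-.9885]);v=np.array([.9885,-.1511])
hold=lambda P:np.c_[(P[:,:2]-O)@u,(P[:,:2]-O)@v]*1e3
def edge(a,b,z):   # strongest gradient across predicted stone-top edge, in holder mm
    res=[]
    a=np.array(a);b=np.array(b);n=np.array([-(b-a)[1],(b-a)[0]])/np.linalg.norm(b-a)
    for t in np.linspace(.1,.9,40):
        s=np.arange(-6,6.1,.25); q=(a+(b-a)*t)+s[:,None]*n
        px=proj('w11.png',[[*(O+x*u/1e3+y*v/1e3),z] for x,y in q]).astype(np.float32)
        if px.min()<2 or (px[:,0]>637).any() or (px[:,1]>477).any(): continue
        val=cv2.remap(g.astype(np.float32),px[:,0],px[:,1],cv2.INTER_LINEAR).ravel(); d=abs(np.gradient(val)); i=d.argmax(); res.append((t,s[i],d[i]))
    r=np.array(res); 
    if len(r)<5: return None
    m=np.median(r[:,1]); k=abs(r[:,1]-m)<1.5; return m,k.sum(),len(r),np.polyfit(r[k,0],r[k,1],1)[0]/np.linalg.norm(b-a)
print('top edges (offset mm, inliers, n, slope rad): fence side',edge((-75,28),(75,28),.04),'cam side',edge((75,-28),(-75,-28),.04),'stop end',edge((75,28),(75,-28),.04),'-x end',edge((-75,-28),(-75,28),.04))
# dark blob near predicted knob top and arm line
kp=proj('w11.png',[[*(O-.029*u-.0455*v),.051]])[0]; print('knob pred px',kp, 'others', proj('w11.png',[[*(O+.046*u-.0455*v),.03]]))
m=(g<60).astype(np.uint8); n,l,s,c=cv2.connectedComponentsWithStats(m)
for i in range(1,n):
    if s[i,4]>80: print(s[i],c[i].round(0))
x,y=kp.astype(int); cr=im[max(0,y-70):y+70,max(0,x-70):x+70]; print(cr.shape)
m2=(g<45).astype(np.uint8)*255; M=m2[max(0,y-25):y+26,max(0,x-25):x+26]
d=cv2.distanceTransform(M,cv2.DIST_L2,5); _,mx,_,loc=cv2.minMaxLoc(d); px=[loc[0]+max(0,x-25),loc[1]+max(0,y-25)]; print('knob px',px,mx,hold(ray('w11.png',[px],.051)))
E
```

```text
30.85 [ 0.50532637 -0.04827089  0.15131594] [-0.54279234  0.54871439 -0.38473673]
top edges (offset mm, inliers, n, slope rad): fence side (np.float64(-0.5), np.int64(34), 40, np.float64(0.002325655498907502)) cam side (np.float64(-1.0), np.int64(39), 40, np.float64(-0.0023800082397775297)) stop end (np.float64(5.75), np.int64(28), 40, np.float64(-0.0023156394727467675)) -x end (np.float64(4.5), np.int64(38), 40, np.float64(0.001000177809388368))
knob pred px [251.84717378 206.36458667] others [[384.57386811 201.97468972]]
[ 579    0   61   37 1782] [614.  16.]
[    0    42   640   438 94847] [242. 361.]
[ 241  186   80   34 1245] [267. 203.]
[323 203  28   7 115] [335. 207.]
[307 224  65  22 700] [335. 236.]
(140, 140, 3)
knob px [np.int64(258), np.int64(202)] 14.387598037719727 [[-25.6087289  -43.06432661]]
```

```bash
python3 - <<'E'
from h import *
g=cv2.GaussianBlur(cv2.cvtColor(cv2.imread('pics/w11.png'),cv2.COLOR_BGR2GRAY),(3,3),0).astype(np.float32)
O=np.array([.5797,-.0515]);u=np.array([-.1511,-.9885]);v=np.array([.9885,-.1511])
for s in (-1,1):
    xs=np.arange(64,96,1.)*s; P=[]
    for y in (-24,-16,-8,0,8,16,24):
        px=proj('w11.png',[[*(O+x*u/1e3+y*v/1e3),.04] for x in xs]).astype(np.float32)
        P.append(cv2.remap(g,px[:,0],px[:,1],cv2.INTER_LINEAR).ravel())
    print(xs[[0,-1]]); print(np.median(P,0).astype(int)); print(P[1].astype(int)); print(P[5].astype(int))
E
```

```text
[-64. -95.]
[184 184 183 183 183 183 184 183 180 165 148 148 149 148 144 149 172 181
 180 180 179 179 178 179 177 178 178 179 179 178 179 177]
[185 184 185 185 184 184 185 185 183 165 148 148 149 148 144 150 174 182
 181 181 180 179 178 176 173 171 171 170 169 168 167 167]
[181 182 181 181 181 182 181 181 179 165 148 146 145 146 138 136 169 179
 179 179 179 179 178 179 177 178 178 178 178 178 178 177]
[64. 95.]
[182 181 181 182 181 181 182 181 182 181 173 172 181 184 184 183 178 158
 143 163 175 175 176 175 176 175 175 175 176 177 178 179]
[180 180 180 182 180 181 182 181 182 181 168 124 101 121 160 183 182 158
 148 169 176 176 177 177 176 175 175 175 178 178 181 181]
[182 182 182 182 181 182 181 181 182 183 172 123  89  85  98 152 177 154
 143 170 180 180 180 180 178 179 179 179 180 180 179 179]
```

The stone ends sit at −73.3 and +74.3 mm and the sides at −27 and +27.5 mm, so it is centred within 0.5 mm and square within 0.003 rad. One last numeric check of the worn stone from the top camera, then I'll hand in.

```bash
python3 - <<'E'
from h import *
im=snap('top','t12.png'); hsv=cv2.cvtColor(im,cv2.COLOR_BGR2HSV)
k=np.zeros(im.shape[:2],np.uint8); mat=cv2.convexHull(np.array([[198,313],[208,208],[275,214],[265,319]])); cv2.fillConvexPoly(k,mat,255)
m=cv2.bitwise_and(k,((hsv[...,2]>100)*255).astype(np.uint8)); m=cv2.morphologyEx(m,cv2.MORPH_OPEN,np.ones((3,3)))
for c in cv2.findContours(m,cv2.RETR_EXTERNAL,cv2.CHAIN_APPROX_NONE)[0]:
    if cv2.contourArea(c)<200: continue
    b=cv2.boxPoints(cv2.minAreaRect(c)); P=ray('t12.png',b,.023)
    s=P-np.roll(P,-1,0); i=np.linalg.norm(s,axis=1).argmax(); C=P.mean(0)[:2]; x=np.array([.995,-.099]); y=np.array([.099,.995]); d=C-[.5242,.157]
    print(C,'sides',np.linalg.norm(s,axis=1).round(3),'yaw',np.degrees(np.arctan(s[i,1]/s[i,0])),'in strip mm',d@x*1e3,d@y*1e3)
print(env.observe()['position'],env.observe()['time_s'])
E
```

```text
[0.52375798 0.15669918] sides [0.15  0.056 0.15  0.055] yaw -5.306254774345409 in strip mm -0.41002674342016165 -0.34307611559367523
[ 0.50540333 -0.04775721  0.15142972] 30.95
```

```bash
python3 -c "
from rig import env
print(env.close_job(), env.observe()['time_s'])"
```

```text
the job is handed in; nothing more can be done
the job is handed in; nothing more can be done
```

The job is done and handed in at about 31 s of the 72 s allowed. I laid the worn stone on the mat's free half and set the new stone in the holder. I pushed it against the fence (about 20 N) and the end stop (about 12 N), and only then swung the lever until it stopped hard at 14 N.

**Last checks:**
- **Worn stone:** 0.5 mm from the middle of the strip, yaw −5.3° against the mat's roughly −5.7°. Its measured size came out at 150 x 56 mm as given.
- **New stone:** within about 0.5 mm of the seat and square to about 0.003 rad.
- **Lever:** the knob was about 0.03 rad from clamped as seen by the camera, and about 0.015 rad by contact position.
- **Gripper:** held clear of everything, about 15 cm above the counter.

**Disagreements:**
- My first estimate of the worn stone's droop in the grip was about 5°. A proper edge fit over the mat gave 0.3°, and I used that.
- The first automatic fit of the new stone's ends locked onto other edges, 5 to 6 mm out, and brightness profiles across the ends settled it.
- While I was pushing the new stone in, the arm's position was about 1.5 mm off the camera-based holder position on both axes. That is within the 2 mm calibration, and the later pictures showed the stone seated.

I did not re-measure the trimmer, jar, brush and bowl at the end. The arm was kept clear of them, and the force readings showed no unexpected contact.

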